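Seat the drive spindle of a food processor by feel

TASK

Take the long spindle with the wide disc and square knob out of the wooden rest and fit it to the food processor: lower it down the bowl's centre tube and, pressing only lightly, slide its tip round on the drive coupling at the bottom until it drops into the hidden socket, then let it go fully home, upright, with its disc flush on the rim of the tube. While searching never push with more than 20 N, and leave the shorter accessory standing in the rest and the other things where they are.

Things in the scene. Friction and masses are not known exactly. Their poses are not given: they have to be found in the camera images.
- spindle_knob (a point): Centre of the spindle's black square knob, 24 x 24 mm and 46 mm tall; x and y are square to its flat sides, z runs up the shaft. Under the knob is a black disc 62 mm across, 5 mm thick, its top 23 mm below this point. The spindle is 119 mm tall, about 0.2 kg, and stands, perhaps a few degrees askew, 40 mm deep in either hole of the wooden rest.
- spindle_tip (a point): Centre of the lower end of the spindle's bare steel shaft, 96 mm below spindle_knob along the shaft; same axes. The shaft is 12 mm thick and 68 mm long from the disc's underside to this tip; the foot has a 2 mm chamfer.
- tube_mouth (a point): Centre of the top rim of the open white tube in the middle of the food processor's steel bowl, 130 mm above the worktop; z up. Bore 36 mm, outside 44 mm at the rim; the bowl's rim is lower (120 mm above the worktop, 146 mm across). With the spindle home its disc rests flush on this rim, the shaft 18 mm deep in the socket; released, it stays down by its weight.
- bore_floor (a point): Point on the tube's axis at its bottom, 50 mm below tube_mouth, on the flat top of the black drive coupling. In that flat is the socket, a round vertical blind hole 14 mm wide, 1.5 mm chamfer; its centre lies 4 to 8.5 mm from this point, in any direction, different each time and not measured. A sprung shutter of the same black plastic hides it flush and yields to under 1 N.
- machine: The food processor, fixed: round white motor base 150 mm across, 85 mm tall, dial on its front (-x), steel bowl and centre tube on top. Origin on the worktop under the tube's axis, z up. Its drive coupling at the tube's bottom is firm sideways but sprung downward: it starts to yield at about 2.5 N, adds 1 N per mm and is solid after 6 mm.
- rest: Fixed wooden block 140 x 60 x 50 mm (its x, y, z) with two upright holes 40 mm deep at x = -40 and +40 mm; origin under its centre. The spindle stands in one hole (either), the shorter accessory in the other.
- tamper: The shorter accessory (84 mm tall, round knob 26 mm, disc 40 mm) that stays in the rest; origin at its tip.
- lemon: A lemon, 78 x 55 x 56 mm, a bystander.
- garlic: A garlic bulb, 50 mm, a bystander near the front edge.
- teaspoon: A teaspoon, 132 mm, lying near the front edge, a bystander.
- jam_jar: A jam jar, 62 mm across and 85 mm tall, a bystander.
- salt_shaker: A salt shaker, 44 mm across and 90 mm tall, a bystander.
Things that resemble listed ones, but are neither listed nor needed, are in the scene too. What is shaped like the part that bears spindle_knob but blue or orange is not meant.

How it is judged:
On the way, in this order (a step that is already met when the one before it is completed fails the run):
1. the spindle is drawn clear of the rest (height (world z) of spindle_tip above 0.06 m), for 0.1 s.
2. the spindle's tip is down the tube, on or near the coupling (z of spindle_tip in the frame of machine below 0.085 m and horizontal distance between spindle_tip and tube_mouth below 0.015 m), for 0.1 s.
At the end, for the whole second after the job is handed in: The spindle stands in the coupling's socket with its tip at least 14.5 mm below the coupling's top (disc within 3.5 mm of the tube's rim), leaning less than 4 degrees, at rest (z of spindle_tip in the frame of machine below 0.0655 m and horizontal distance between spindle_tip and tube_mouth below 0.012 m and angle between spindle_tip's own z axis and vertical below 0.07 rad and linear speed of spindle below 0.02 m/s); the robot touches nothing.
It fails at once if the spindle is pushed against the machine with more than 20 N before it is nearly home (its tip less than 13 mm below the flat of the coupling) (contact force between spindle and machine above 20 N and z of spindle_tip in the frame of machine above 0.067 m).
It fails at once if the shorter accessory is taken or knocked from the rest (distance of tamper from where it was at the start of the episode above 0.015 m or angle between tamper's own z axis and vertical above 0.25 rad).
It fails at once if a bystander is displaced by more than 25 mm (distance of any of lemon, garlic, teaspoon, jam_jar, salt_shaker from where it was at the start of the episode above 0.025 m).
It also fails if it takes over 51 s, if anything falls off the work surface, if the arm or the gripper's body presses on something with over 40 N, if the wrist force passes 120 N, or if a joint passes its speed limit or range.

ROBOT

A 6-joint arm with a two-finger parallel gripper is mounted at the origin on a cart in front of the work surface, level with it; the furniture and walls round the work are solid. World frame = base frame: x ahead of the robot, y to its left, z up, the work surface at z = 0. Lengths are in m, angles in rad, forces in N, time in s.
With the tool pointing down it reaches from about 0.425 to 0.95 m from the base axis. Payload 3.5 kg.
Tool frame: the origin (TCP) lies at the very end of the fingers, on their centre line; the grasp point (between the pads) lies 19 mm behind it; z points along the fingers, y is the line along which they close (so a half turn about z gives the same grasp; the last joint's range is limited). The gripper opens to 85 mm and grips with 20 to 120 N. Pads are 22 mm wide; open, the fingers measure 114 mm over their backs; the gripper's body (76 mm by 85 mm) begins 54 mm behind the grasp point. The pads swing forward as they close: fully open they stand 13 mm farther back than shut.
Start: joints at [1.152, 0.286, 1.577, -0, 1.279, -0.15], TCP at [0.179, 0.651, 0.199] pointing down, gripper open.
Joint ranges: [-2.77, 2.77], [-0.9, 2.22], [0.21, 2.48], [-1.53, 4.67], [0.24, 2.81], [-2.84, 2.84]. Speed limits (rad/s): [2.79, 2.79, 3.14, 3.14, 3.14, 3.14].

INTERFACE

Orientations are given as a unit quaternion [x, y, z, w].
In Python, from plant import ctrl gives the robot as it stands.
- The arm moves only by the tool carry_out, never from a script. Its argument "deltas" is one flat list of numbers, 6 for each row, row after row: the shift along the tool's x, y, z in m, then the turn, a rotation vector about the tool's x, y, z in rad. A call has 1 to 5 rows; each row is the pose to reach, as a shift and turn from the pose commanded when the call began, along the tool's axes at that moment; what a row does not reach only later rows make up. A row lasts 1/8 s, in which the tool goes at most 62.5 mm and 10.7 degrees, less where a joint would pass 70% of its speed; a pose out of reach is approached as far as the arm can. A call with a gripper value outside its range is refused whole. "grip" is the opening in per cent of the stroke, from 0 (shut) to 100 (fully open), set as the call begins (left out, the last holds). The fingers move at their own pace and stop on an object; "grip_force" is the grip in N (left out, the last holds). Time passes only in rows, so rows that repeat a pose let the fingers close. It gives the time, the measured TCP pose, the force, the opening and the grip force at its end, in the units of the state.
- ctrl.get_state(): the state, without advancing time (a new reading comes with each control period).
- ctrl.read_camera(name): name is "scene" or "side" or "wrist"; returns (picture, depth): 400x640x3 uint8, red, green, blue; 400x640 float32, m along the optical axis (not along the pixel's ray), 0 where there is no reading.
- ctrl.camera_model(name): a dict with "intrinsics" (3x3 intrinsics, pixels), "extrinsics" (4x4, takes a point from world to camera coordinates); the wrist camera has in their place "hand_eye" (4x4, takes a point from camera to tool coordinates, whose origin is the TCP and whose axes are the flange's). Camera axes: x right, y down, z forward; pixel columns grow to the right and rows downward; lengths in m; the calibration is good to about 2 mm. A picture is of the moment at which its call begins: read the wrist's pose just before it. camera_model takes no time and is no camera call.
- ctrl.sign_off(): hands the job in; it is judged then, once.
Trained networks look in the newest picture that a camera, given by its name, has taken for a name from the list of things; names that differ only in an ending like _2 or _b are one class to them, and where a whole thing is asked for, a point or a joint stands for the part that bears it (a point fixed in the world has none). Each returns a list of dicts, best first, with "score" (0 to 1); they miss things now and then, are a little off and sometimes report something else, mostly with a low value. They report only what shows in the picture. A call takes as long as a camera call. They do not tell look-alikes from the thing itself.
- ctrl.find_in(camera, query): "uv" ([column, row] in pixels, amid what is visible of it).
The state is a dict: "time": time; "qpos": joint angles; "dq": joint speeds; "joint_efforts": joint torques, N m; "eef_pos": TCP position; "tcp_rot": TCP orientation; "contact_force": force on the tool from outside, world axes, zero at the start; "wrist_torque": the same for the moment, N m; "opening": opening from 0.0 (shut) to 1.0 (fully open); "finger_force": force on a finger pad.
Only numpy, scipy, OpenCV 4.12 (cv2) and the standard library are available. Lean on these libraries where they do the work, as an engineer would, in place of code of your own. Each camera call takes 0.05 s, during which the arm holds its last target. There are 200 camera calls.

## Working session

There is one attempt and no reset: what is moved stays moved. The work goes in short steps, Python scripts to look and compute and a tool call to move; the robot and the scene stay as the last step left them, time stands still between calls to the robot, and variables do not carry over. Pictures are saved under pics/ and viewed, at most 10 in all, crops included, and the job is handed in when it is done.

Besides the shell and the picture viewer there is one more tool, called after "Emit:" by a JSON object that holds its "fn" and its "kwargs", one argument or row to a line. carry_out: Moves the arm, as the interface text tells. Its arguments: {"type":"object","properties":{"deltas":{"type":"array"},"grip":{"type":"number"},"grip_force":{"type":"number"}},"required":["deltas"]}

```bash
mkdir -p pics
cat > h.py <<'E'
import numpy as np, cv2
from plant import ctrl
from scipy.spatial.transform import Rotation as R
def snap(cam):
    st=ctrl.get_state(); rgb,d=ctrl.read_camera(cam); m=ctrl.camera_model(cam); K=np.array(m["intrinsics"])
    if "extrinsics" in m: T=np.linalg.inv(np.array(m["extrinsics"]))
    else:
        T=np.eye(4);T[:3,:3]=R.from_quat(st["tcp_rot"]).as_matrix();T[:3,3]=st["eef_pos"];T=T@np.array(m["hand_eye"])
    return rgb,d,K,T
def cloud(d,K,T):
    v,u=np.mgrid[:d.shape[0],:d.shape[1]]
    P=np.stack([(u-K[0,2])/K[0,0]*d,(v-K[1,2])/K[1,1]*d,d],-1)@T[:3,:3].T+T[:3,3]
    P[d<=0]=np.nan
    return P
def save(n,rgb): cv2.imwrite("pics/"+n,rgb[...,::-1])
E
python3 - <<'E'
from h import *
for c in ["scene","side"]:
    rgb,d,K,T=snap(c); P=cloud(d,K,T); save(c+".png",rgb); np.save(c+".npy",P)
    print(c,T[:3,3].round(3),T[:3,2].round(2))
    for q in ["spindle_knob","machine","rest","tamper","lemon","garlic","teaspoon","jam_jar","salt_shaker"]:
        for r in ctrl.find_in(c,q)[:3]:
            u,v=map(int,r["uv"]); print(q,round(r["score"],2),u,v,P[v,u].round(3))
print(ctrl.get_state()["tcp_rot"], ctrl.get_state()["time"])
E
```

```text
scene [ 1.000e-03 -7.130e-01  1.083e+00] [ 0.38  0.62 -0.69]
spindle_knob 0.79 260 161 [0.465 0.432 0.104]
spindle_knob 0.7 282 146 [0.564 0.473 0.093]
spindle_knob 0.57 294 174 [0.524 0.324 0.098]
machine 0.92 357 223 [0.572 0.06  0.085]
machine 0.42 326 159 [0.664 0.364 0.067]
rest 0.59 289 195 [0.488 0.297 0.051]
tamper 0.53 273 189 [0.445 0.313 0.085]
lemon 0.5 341 183 [0.65  0.256 0.05 ]
garlic 0.54 276 221 [0.409 0.239 0.033]
teaspoon 0.59 319 300 [ 0.377 -0.048  0.003]
jam_jar 0.69 330 157 [0.676 0.358 0.074]
salt_shaker 0.78 371 321 [ 0.424 -0.207  0.071]
side [0.408 0.845 0.713] [ 0.14 -0.76 -0.64]
spindle_knob 0.79 277 324 [0.573 0.501 0.1  ]
spindle_knob 0.6 314 265 [0.535 0.347 0.093]
spindle_knob 0.57 335 313 [0.471 0.458 0.096]
machine 0.96 319 193 [0.572 0.104 0.095]
rest 0.95 331 283 [0.496 0.354 0.047]
tamper 0.45 316 266 [0.531 0.344 0.087]
lemon 0.58 372 260 [0.412 0.265 0.038]
garlic 0.55 370 259 [0.417 0.264 0.039]
teaspoon 0.67 369 258 [0.419 0.262 0.041]
teaspoon 0.64 383 189 [ 0.401 -0.063 -0.001]
jam_jar 0.97 243 283 [0.675 0.413 0.085]
salt_shaker 0.61 377 156 [ 0.432 -0.174  0.048]
[ 1.33994948e-01  9.90982013e-01  6.42437692e-05 -6.95272769e-06] 1.0
```

View pics/scene.png

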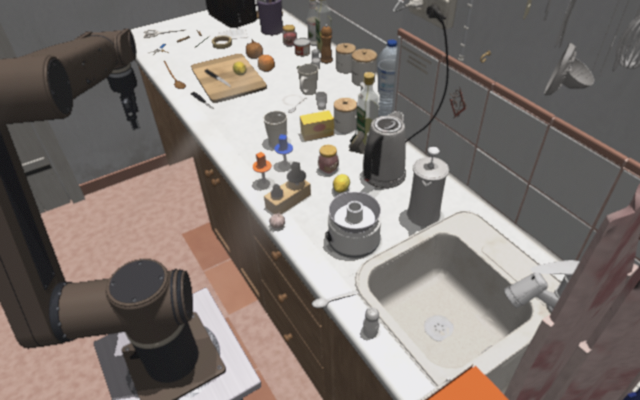

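View pics/side.png

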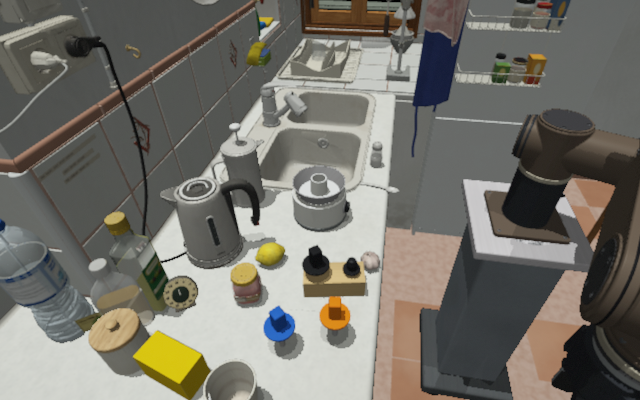

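The pictures show three possible spindles. In the side view, orange is at (335,313), blue at (277,324), and the black one in the rest has its knob at about (314,255) with a wide disc. The small round-knobbed tamper is at (352,266). I choose the black square knob at (314,255), which is at (294,174) in the scene view.

Run:
```python
from h import *
im=cv2.imread("pics/side.png"); cv2.imwrite("pics/crop.png",cv2.resize(im[160:310,270:400],None,fx=4,fy=4,interpolation=cv2.INTER_CUBIC))
for c in ["scene","side"]:
    P=np.load(c+".npy").reshape(-1,3); P=P[~np.isnan(P).any(1)]
    def box(x0,x1,y0,y1,z0,z1): return P[((P>[x0,y0,z0])&(P<[x1,y1,z1])).all(1)]
    k=box(.49,.57,.29,.37,.092,.14); print(c,"knob",len(k),k.min(0).round(4),k.max(0).round(4),k[k[:,2]>.122].mean(0).round(4),(k[:,2]>.122).sum())
    t=box(.5,.66,.0,.2,.124,.14); print("tube",len(t),t.min(0).round(4),t.max(0).round(4),t.mean(0).round(4))
    t=t[t[:,2]>.127]; A=np.c_[2*t[:,:2],np.ones(len(t))]; s=np.linalg.lstsq(A,(t[:,:2]**2).sum(1),rcond=None)[0]; print("fit",s[:2].round(4),np.sqrt(s[2]+s[0]**2+s[1]**2))
    r=box(.35,.65,.2,.45,.045,.055); print("resttop",cv2.minAreaRect(r[:,:2].astype(np.float32)))
```

```text
scene knob 126 [0.5165 0.3165 0.0923] [0.5493 0.3447 0.1344] [0.5324 0.33   0.1287] 55
tube 102 [0.5233 0.0129 0.124 ] [0.6448 0.148  0.1348] [0.5769 0.0817 0.1287]
fit [0.5751 0.0808] 0.019851775142306793
resttop ((0.5299395322799683, 0.34058183431625366), (0.23998643457889557, 0.2062937617301941), 0.0002634100092109293)
side knob 240 [0.5205 0.3202 0.092 ] [0.5504 0.3497 0.1325] [0.5349 0.3368 0.1288] 122
tube 104 [0.5552 0.0256 0.1241] [0.6151 0.1058 0.134 ] [0.5769 0.0826 0.129 ]
fit [0.5778 0.0829] 0.020060095501047773
resttop ((0.5309200286865234, 0.3104135990142822), (0.23542733490467072, 0.11522486060857773), 2.4904661178588867)
```

View pics/crop.png

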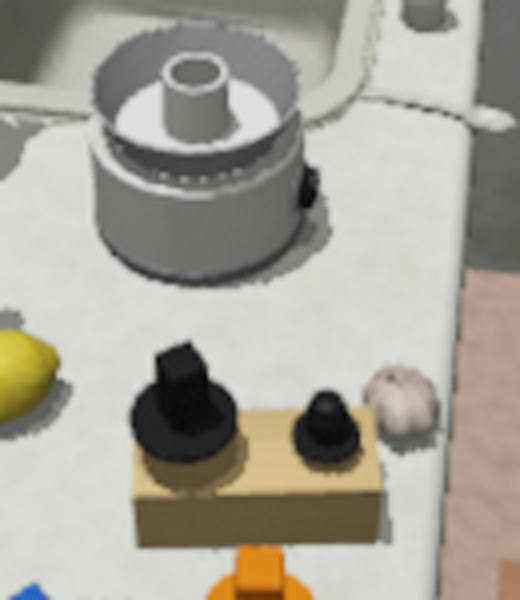

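The crop confirms it: a black square knob with a wide disc in the rest's far hole (crop (183,400)), and the short round tamper in the near hole (crop (327,425)). I'm moving over the rest for a close look.

Emit:
{"fn": "carry_out", "kwargs": {
  "deltas": [-0.05,-0.025,-0.05,0,0,0,-0.1,-0.053,-0.08,0,0,0,-0.15,-0.08,-0.1,0,0,0,-0.2,-0.106,-0.11,0,0,0,-0.25,-0.132,-0.12,0,0,0],
  "grip": 100
}}

```text
time: 1.62
eef_pos: [0.3856, 0.4566, 0.3198]
tcp_rot: [0.134, 0.991, 0.001, 0.001]
contact_force: [1.3, -0.4, 0.3]
opening: 0.998
finger_force: 0.0
```

Emit:
{"fn": "carry_out", "kwargs": {
  "deltas": [-0.05,-0.026,0,0,0,0,-0.1,-0.053,0,0,0,0,-0.15,-0.08,0,0,0,0,-0.165,-0.087,0,0,0,0,-0.165,-0.087,0,0,0,0]
}}

```text
time: 2.25
eef_pos: [0.5207, 0.3298, 0.3184]
tcp_rot: [0.135, 0.991, 0.0, -0.0]
contact_force: [-0.8, -0.1, 0.3]
opening: 0.999
finger_force: 0.0
```

Run:
```python
from h import *
rgb,d,K,T=snap("wrist"); P=cloud(d,K,T); save("w1.png",rgb); np.save("w1.npy",P)
s=ctrl.get_state(); print(s["time"],s["eef_pos"],s["tcp_rot"],s["contact_force"],s["opening"]); print(np.array(ctrl.camera_model("wrist")["hand_eye"]).round(3))
print(ctrl.find_in("wrist","spindle_knob")[:3])
k=P[(P[...,2]>.1)&(P[...,2]<.15)&(abs(P[...,0]-.534)<.04)&(abs(P[...,1]-.333)<.04)]
t=k[k[:,2]>.122]; print(len(t),t.mean(0).round(4),t.max(0),t.min(0),cv2.minAreaRect(t[:,:2].astype(np.float32)))
```

```text
2.3 [0.51987562 0.33067473 0.31852506] [ 1.34045731e-01  9.90975018e-01  2.28126527e-04 -4.52259006e-04] [0.51762822 0.21857316 0.68227117] 1.0029797814011148
[[ 0.    -0.966 -0.258  0.065]
 [ 1.     0.001 -0.001 -0.001]
 [ 0.001 -0.258  0.966 -0.175]
 [ 0.     0.     0.     1.   ]]
[{'uv': [386.4, 121.4], 'score': 0.82}, {'uv': [429.5, 179.1], 'score': 0.8}, {'uv': [326.9, 185.3], 'score': 0.69}]
310 [0.5346 0.3331 0.1283] [0.55058498 0.34797007 0.13054819] [0.52028052 0.31739311 0.12347794] ((0.5353505611419678, 0.3330889940261841), (0.024015290662646294, 0.023886606097221375), 38.25231170654297)
```

View pics/w1.png

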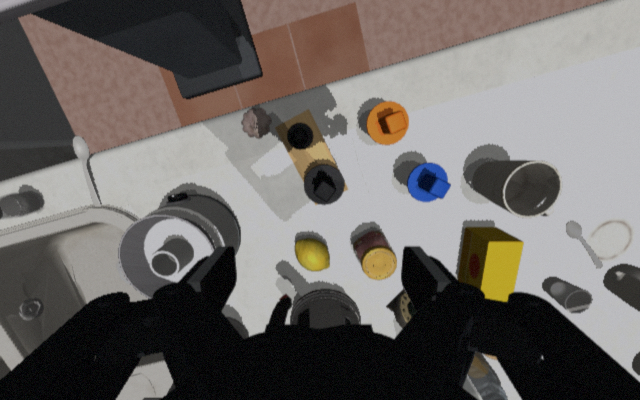

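The close view shows the black square knob at (323,182), the tamper at (300,135), and the orange and blue decoys at (390,122) and (430,182). Next I measure the lean, the tube and the tamper.

Run:
```python
from h import *
P=np.load("w1.npy")
def circ(q):
    A=np.c_[2*q[:,:2],np.ones(len(q))]; s=np.linalg.lstsq(A,(q[:,:2]**2).sum(1),rcond=None)[0]; return s[:2].round(4),np.sqrt(s[2]+s[0]**2+s[1]**2).round(4)
def near(x,y,r,z0,z1): return P[(np.hypot(P[...,0]-x,P[...,1]-y)<r)&(P[...,2]>z0)&(P[...,2]<z1)]
k=near(.535,.333,.02,.122,.14)
def plane(q):
    c=q.mean(0); n=np.linalg.svd(q-c,full_matrices=False)[2][2]; return c.round(4),(n*np.sign(n[2])).round(3)
print("top",plane(k)); dsk=near(.535,.333,.036,.072,.095); print("disc",len(dsk),plane(dsk),cv2.minEnclosingCircle(dsk[:,:2].astype(np.float32)))
t=near(.577,.082,.035,.126,.136); print("tube",len(t),circ(t),t.mean(0),cv2.minEnclosingCircle(t[:,:2].astype(np.float32)))
b=near(.577,.082,.09,.112,.1245); print("bowl",len(b),circ(b),b.mean(0))
m=near(.457,.313,.03,.085,.1); print("tamper",len(m),m.mean(0).round(4))
```

```text
top (array([0.5346, 0.3331, 0.1283]), array([-0.032, -0.003,  0.999]))
disc 908 (array([0.5319, 0.3335, 0.0829]), array([0.002, 0.   , 1.   ])) ((0.5354488492012024, 0.3329194486141205), 0.030887242406606674)
tube 305 (array([0.5773, 0.0821]), np.float64(0.0199)) [0.57692692 0.08210402 0.12919784] ((0.5771790742874146, 0.08163096755743027), 0.022248584777116776)
bowl 1207 (array([0.5657, 0.0708]), np.float64(0.0553)) [0.56154516 0.05793772 0.11766739]
tamper 194 [0.4572 0.3175 0.0908]
```

Emit:
{"fn": "carry_out", "kwargs": {
  "deltas": [-0.005,0.003,0.03,0,0,0.16,-0.009,0.005,0.07,0,0,0.32,-0.013,0.007,0.11,0,0,0.48,-0.013,0.007,0.14,0,0,0.634,-0.013,0.007,0.15,0,0,0.634],
  "grip": 65
}}

```text
time: 2.98
eef_pos: [0.5322, 0.3345, 0.1662]
tcp_rot: [0.434, 0.901, -0.002, -0.002]
contact_force: [-1.0, 1.1, -0.7]
opening: 0.65
finger_force: 0.0
```

Run:
```python
from h import *
rgb,d,K,T=snap("wrist"); P=cloud(d,K,T)
s=ctrl.get_state(); M=R.from_quat(s["tcp_rot"]).as_matrix(); print(s["time"],s["eef_pos"],M.round(3).tolist(),s["contact_force"],s["opening"])
k=P[(P[...,2]>.122)&(P[...,2]<.15)&(np.hypot(P[...,0]-.535,P[...,1]-.333)<.025)]
print(len(k)); 
if len(k): print(k.mean(0).round(4),cv2.minAreaRect(k[:,:2].astype(np.float32)))
```

```text
3.025 [0.53251111 0.33432981 0.16613915] [[-0.623, 0.782, -0.004], [0.782, 0.623, -0.001], [0.001, -0.004, -1.0]] [ 0.03201704 -0.34104261 -0.62930288] 0.6493602387313855
823
[0.5342 0.3341 0.1282] ((0.5346929430961609, 0.3334316611289978), (0.022945869714021683, 0.023058932274580002), 38.771080017089844)
```

Emit:
{"fn": "carry_out", "kwargs": {
  "deltas": [-0.002,0.001,0.03,0,0,0,-0.002,0.001,0.055,0,0,0,-0.002,0.001,0.072,0,0,0,-0.002,0.001,0.074,0,0,0,-0.002,0.001,0.074,0,0,0]
}}

```text
time: 3.65
eef_pos: [0.5374, 0.333, 0.0959]
tcp_rot: [0.436, 0.9, 0.001, 0.001]
contact_force: [0.3, 0.2, -0.6]
opening: 0.65
finger_force: 0.0
```

Emit:
{"fn": "carry_out", "kwargs": {
  "deltas": [0.001,-0.001,0.004,0,0,0,0.001,-0.001,0.004,0,0,0]
}}

```text
time: 3.9
eef_pos: [0.5354, 0.3328, 0.091]
tcp_rot: [0.436, 0.9, 0.0, 0.0]
contact_force: [0.2, -1.0, -0.0]
opening: 0.648
finger_force: 0.0
```

Emit:
{"fn": "carry_out", "kwargs": {
  "deltas": [0,0,0,0,0,0,0,0,0,0,0,0,0,0,0,0,0,0,0,0,0,0,0,0,0,0,0,0,0,0],
  "grip": 0,
  "grip_force": 60
}}

```text
time: 4.53
eef_pos: [0.5357, 0.3329, 0.0912]
tcp_rot: [0.436, 0.9, 0.0, 0.0]
contact_force: [-0.1, -0.1, 1.8]
opening: 0.253
finger_force: 59.1
```

Emit:
{"fn": "carry_out", "kwargs": {
  "deltas": [0,0,-0.02,0,0,0,0,0,-0.05,0,0,0,0,0,-0.09,0,0,0,0,0,-0.13,0,0,0,0,0,-0.15,0,0,0]
}}

```text
time: 5.15
eef_pos: [0.5359, 0.333, 0.2439]
tcp_rot: [0.436, 0.9, 0.001, 0.001]
contact_force: [0.7, -0.2, -3.0]
opening: 0.253
finger_force: 59.3
```

Emit:
{"fn": "carry_out", "kwargs": {
  "deltas": [0,0,0,0,0,0,0,0,0,0,0,0]
}}

```text
time: 5.4
eef_pos: [0.5342, 0.3322, 0.2381]
tcp_rot: [0.436, 0.9, -0.002, -0.001]
contact_force: [-0.4, -0.4, -2.9]
opening: 0.254
finger_force: 59.3
```

Run:
```python
from h import *
s=ctrl.get_state(); M=R.from_quat(s["tcp_rot"]).as_matrix(); p=np.array(s["eef_pos"]); print(s["time"],p,s["contact_force"],s["opening"],s["wrist_torque"])
dlt=np.array([.577,.0818,p[2]])-p; print("to tube, tool axes",(M.T@dlt).round(4), M.round(3).tolist())
rgb,d,K,T=snap("side"); P=cloud(d,K,T); save("s2.png",rgb[150:350,220:460])
cv2.imwrite("pics/s2.png",cv2.resize(cv2.imread("pics/s2.png"),None,fx=3,fy=3))
sh=P[(np.hypot(P[...,0]-p[0],P[...,1]-p[1])<.02)&(P[...,2]>.158)&(P[...,2]<.23)]
if len(sh):
  for z in (.165,.175,.185,.195,.205,.215):
    q=sh[abs(sh[:,2]-z)<.005]; 
    if len(q): print(z,len(q),q.mean(0).round(4))
```

```text
5.4 [0.53418172 0.33221687 0.2381402 ] [-0.40399865 -0.42724526 -2.91233385] 0.25400422876260925 [-0.02369981 -0.04087758 -0.01933819]
to tube, tool axes [-2.231e-01 -1.215e-01  2.000e-04] [[-0.619, 0.785, -0.004], [0.785, 0.619, -0.002], [0.001, -0.004, -1.0]]
0.165 18 [0.5334 0.3366 0.1653]
0.175 19 [0.5332 0.3369 0.1748]
0.185 20 [0.5321 0.3366 0.1842]
0.195 21 [0.5328 0.337  0.1941]
0.205 2 [0.5337 0.3389 0.2013]
```

View pics/s2.png

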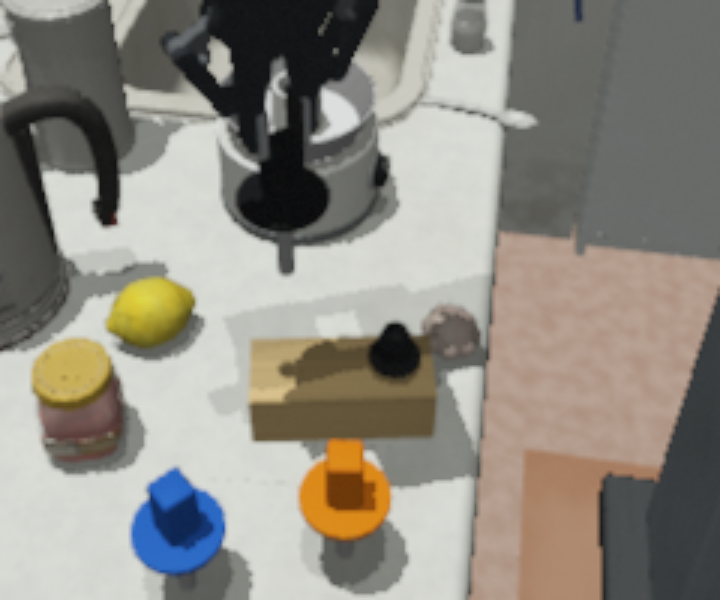

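The spindle hangs upright in the fingers, with its shaft at crop (287,250). The tamper is undisturbed at (395,350). Moving over the tube.

Emit:
{"fn": "carry_out", "kwargs": {
  "deltas": [-0.03,-0.016,0,0,0,0,-0.075,-0.041,0,0,0,0,-0.12,-0.065,0,0,0,0,-0.165,-0.09,0,0,0,0,-0.2,-0.109,0,0,0,0]
}}

```text
time: 6.08
eef_pos: [0.5728, 0.1062, 0.2383]
tcp_rot: [0.437, 0.9, -0.001, -0.002]
contact_force: [-0.5, 0.4, -1.9]
opening: 0.252
finger_force: 59.4
```

Emit:
{"fn": "carry_out", "kwargs": {
  "deltas": [-0.015,-0.008,0,0,0,0,-0.023,-0.0125,0,0,0,0,-0.023,-0.0125,0,0,0,0,-0.023,-0.0125,0,0,0,0]
}}

```text
time: 6.58
eef_pos: [0.5778, 0.0835, 0.2405]
tcp_rot: [0.436, 0.9, 0.0, -0.0]
contact_force: [0.8, 0.4, -2.1]
opening: 0.253
finger_force: 59.4
```

```bash
cat > st.py <<'E'
from h import *
s=ctrl.get_state(); M=R.from_quat(s["tcp_rot"]).as_matrix(); p=np.array(s["eef_pos"]); print(s["time"],p.round(4),s["contact_force"].round(1),s["opening"],s["wrist_torque"].round(2))
print("to tube, tool axes",(M.T@(np.array([.577,.0818,p[2]])-p)).round(4), M.round(3).tolist(), s["qpos"])
E
python3 st.py
python3 - <<'E'
from h import *
for c in ("side","scene"):
    rgb,d,K,T=snap(c); P=cloud(d,K,T)
    sh=P[(np.hypot(P[...,0]-.577,P[...,1]-.0818)<.02)&(P[...,2]>.14)&(P[...,2]<.2)]
    a=T[:3,3]-[.577,.0818,.16]; a[2]=0; a/=np.linalg.norm(a)
    if len(sh): print(c,len(sh),sh.mean(0).round(4),"axis~",(np.median(sh,0)-.005*a).round(4), sh.min(0).round(3))
    t=P[(np.hypot(P[...,0]-.577,P[...,1]-.0818)<.03)&(P[...,2]>.126)&(P[...,2]<.135)][:,:2]
    A=np.c_[2*t,np.ones(len(t))]; q=np.linalg.lstsq(A,(t**2).sum(1),rcond=None)[0]; print("tube",len(t),q[:2].round(4),np.sqrt(q[2]+q[0]**2+q[1]**2).round(4))
E
```

```text
6.575 [0.5778 0.0835 0.2405] [ 0.8  0.4 -2.1] 0.2531157064970851 [ 0.04 -0.05 -0.03]
to tube, tool axes [-0.0008 -0.0017 -0.    ] [[-0.62, 0.784, -0.0], [0.784, 0.62, 0.0], [0.001, -0.0, -1.0]] [-3.03722991e-02  5.68343584e-02  1.76166140e+00  4.98369859e-04
  1.32350877e+00 -6.99836987e-01]
side 58 [0.5774 0.088  0.1822] axis~ [0.5783 0.0833 0.1833] [0.572 0.084 0.162]
tube 84 [0.5777 0.0827] 0.02
scene 51 [0.5742 0.0816 0.1828] axis~ [0.5763 0.0848 0.1827] [0.57  0.077 0.162]
tube 71 [0.5758 0.081 ] 0.0199
```

Emit:
{"fn": "carry_out", "kwargs": {
  "deltas": [-0.001,-0.0015,0.01,0,0,0,-0.001,-0.0015,0.025,0,0,0,-0.001,-0.0015,0.04,0,0,0,-0.001,-0.0015,0.055,0,0,0,-0.001,-0.0015,0.065,0,0,0],
  "grip_force": 40
}}

```text
time: 7.3
eef_pos: [0.5769, 0.0807, 0.1737]
tcp_rot: [0.436, 0.9, -0.0, -0.001]
contact_force: [0.1, 0.1, -2.3]
opening: 0.254
finger_force: 59.4
```

Emit:
{"fn": "carry_out", "kwargs": {
  "deltas": [0.003,0,0,0,0,0,0.0062,0,0,0,0,0,0.0062,0,0,0,0,0]
}}

```text
time: 7.68
eef_pos: [0.5741, 0.0858, 0.1766]
tcp_rot: [0.436, 0.9, 0.0, 0.001]
contact_force: [-0.5, -0.2, -2.9]
opening: 0.248
finger_force: 59.4
```

```bash
python3 st.py
```

```text
7.675 [0.5741 0.0858 0.1766] [-0.5 -0.2 -2.9] 0.24828985138032503 [ 0.04  0.03 -0.01]
to tube, tool axes [-0.005  -0.0002  0.    ] [[-0.62, 0.785, 0.002], [0.785, 0.62, -0.0], [-0.001, 0.001, -1.0]] [-2.63529884e-02  9.79990852e-02  1.83626740e+00  2.46501988e-05
  1.20559999e+00 -6.94772371e-01]
```

Emit:
{"fn": "carry_out", "kwargs": {
  "deltas": [0,0,0.005,0,0,0,0,0,0.009,0,0,0,0,0,0.012,0,0,0,0,0,0.013,0,0,0]
}}

```text
time: 8.18
eef_pos: [0.5734, 0.0855, 0.1621]
tcp_rot: [0.436, 0.9, -0.0, -0.0]
contact_force: [-0.5, 0.1, -3.5]
opening: 0.251
finger_force: 59.4
```

Emit:
{"fn": "carry_out", "kwargs": {
  "deltas": [0,0,0.001,0,0,0,0,0,0.002,0,0,0]
}}

```text
time: 8.43
eef_pos: [0.574, 0.0855, 0.1611]
tcp_rot: [0.436, 0.9, 0.0, 0.0]
contact_force: [0.3, 0.3, 0.3]
opening: 0.252
finger_force: 59.7
```

Emit:
{"fn": "carry_out", "kwargs": {
  "deltas": [0,0,0.001,0,0,0,0,0,0.002,0,0,0]
}}

```text
time: 8.68
eef_pos: [0.5742, 0.0855, 0.1595]
tcp_rot: [0.436, 0.9, 0.0, 0.001]
contact_force: [-0.6, 0.6, 2.5]
opening: 0.253
finger_force: 59.8
```

Emit:
{"fn": "carry_out", "kwargs": {
  "deltas": [-0.0004,0.0021,0,0,0,0,-0.0015,0.004,0,0,0,0]
}}

```text
time: 8.93
eef_pos: [0.5773, 0.0866, 0.1588]
tcp_rot: [0.436, 0.9, -0.001, -0.001]
contact_force: [-3.3, -1.7, 3.2]
opening: 0.25
finger_force: 59.9
```

Emit:
{"fn": "carry_out", "kwargs": {
  "deltas": [0,0,0,0,0,0]
}}

```text
time: 9.05
eef_pos: [0.5775, 0.0867, 0.1586]
tcp_rot: [0.436, 0.9, -0.0, -0.0]
contact_force: [-2.2, -0.1, 2.7]
opening: 0.253
finger_force: 59.9
```

Emit:
{"fn": "carry_out", "kwargs": {
  "deltas": [-0.0017,0.0014,0,0,0,0,-0.0037,0.0021,0,0,0,0]
}}

```text
time: 9.3
eef_pos: [0.5815, 0.0855, 0.1586]
tcp_rot: [0.436, 0.9, 0.0, -0.001]
contact_force: [-2.7, -0.9, 2.8]
opening: 0.249
finger_force: 59.9
```

Emit:
{"fn": "carry_out", "kwargs": {
  "deltas": [-0.0022,0,0,0,0,0,-0.0042,-0.0008,0,0,0,0]
}}

```text
time: 9.55
eef_pos: [0.5839, 0.0821, 0.1586]
tcp_rot: [0.436, 0.9, 0.001, -0.0]
contact_force: [-1.1, 1.4, 2.6]
opening: 0.253
finger_force: 59.9
```

Emit:
{"fn": "carry_out", "kwargs": {
  "deltas": [-0.0017,-0.0014,0,0,0,0,-0.0027,-0.0033,0,0,0,0]
}}

```text
time: 9.8
eef_pos: [0.5837, 0.0776, 0.159]
tcp_rot: [0.436, 0.9, 0.001, 0.001]
contact_force: [-0.0, 2.2, 3.1]
opening: 0.254
finger_force: 59.8
```

Emit:
{"fn": "carry_out", "kwargs": {
  "deltas": [-0.0004,-0.0022,0,0,0,0,0,-0.0043,0,0,0,0]
}}

```text
time: 10.05
eef_pos: [0.5803, 0.0745, 0.1591]
tcp_rot: [0.436, 0.9, 0.001, 0.001]
contact_force: [1.8, 2.3, 1.1]
opening: 0.252
finger_force: 59.9
```

Emit:
{"fn": "carry_out", "kwargs": {
  "deltas": [0.0011,-0.0019,0,0,0,0]
}}

```text
time: 10.18
eef_pos: [0.5781, 0.0741, 0.1592]
tcp_rot: [0.436, 0.9, 0.0, 0.001]
contact_force: [1.4, 1.2, 1.5]
opening: 0.254
finger_force: 59.8
```

Emit:
{"fn": "carry_out", "kwargs": {
  "deltas": [0.0017,-0.0014,0,0,0,0]
}}

```text
time: 10.3
eef_pos: [0.5758, 0.0744, 0.1591]
tcp_rot: [0.436, 0.9, 0.0, 0.001]
contact_force: [1.5, 1.8, 2.0]
opening: 0.251
finger_force: 59.8
```

Emit:
{"fn": "carry_out", "kwargs": {
  "deltas": [0.002,-0.0007,0,0,0,0,0.0042,-0.0007,0,0,0,0]
}}

```text
time: 10.55
eef_pos: [0.5723, 0.077, 0.1589]
tcp_rot: [0.436, 0.9, -0.0, 0.001]
contact_force: [2.5, -0.0, 2.3]
opening: 0.256
finger_force: 59.8
```

Emit:
{"fn": "carry_out", "kwargs": {
  "deltas": [0.002,0.0008,0,0,0,0,0.0037,0.0022,0,0,0,0]
}}

```text
time: 10.8
eef_pos: [0.571, 0.0812, 0.1586]
tcp_rot: [0.436, 0.9, -0.001, -0.0]
contact_force: [1.3, -1.6, 1.3]
opening: 0.252
finger_force: 59.9
```

Emit:
{"fn": "carry_out", "kwargs": {
  "deltas": [0.001,0.0019,0,0,0,0,0.0014,0.0039,0,0,0,0]
}}

```text
time: 11.05
eef_pos: [0.5726, 0.085, 0.1582]
tcp_rot: [0.436, 0.9, -0.001, -0.001]
contact_force: [-0.1, -3.7, 2.9]
opening: 0.253
finger_force: 59.9
```

Emit:
{"fn": "carry_out", "kwargs": {
  "deltas": [0.0028,0,0,0,0,0,0.0024,0.0025,0,0,0,0,0.0012,0.0048,0,0,0,0]
}}

```text
time: 11.42
eef_pos: [0.5758, 0.0896, 0.1583]
tcp_rot: [0.436, 0.9, -0.0, -0.001]
contact_force: [-1.2, -2.3, 3.1]
opening: 0.253
finger_force: 59.9
```

Emit:
{"fn": "carry_out", "kwargs": {
  "deltas": [-0.0018,0.0018,0,0,0,0,-0.0041,0.0029,0,0,0,0]
}}

```text
time: 11.68
eef_pos: [0.5806, 0.0884, 0.1581]
tcp_rot: [0.436, 0.9, 0.0, -0.002]
contact_force: [-2.7, -0.8, 3.6]
opening: 0.253
finger_force: 60.0
```

Emit:
{"fn": "carry_out", "kwargs": {
  "deltas": [-0.0025,0.0003,0,0,0,0,-0.005,-0.0002,0,0,0,0]
}}

```text
time: 11.92
eef_pos: [0.5841, 0.0847, 0.1584]
tcp_rot: [0.436, 0.9, 0.001, -0.001]
contact_force: [-3.4, 1.3, 1.7]
opening: 0.254
finger_force: 60.0
```

Emit:
{"fn": "carry_out", "kwargs": {
  "deltas": [-0.0022,-0.0012,0,0,0,0,-0.004,-0.0031,0,0,0,0]
}}

```text
time: 12.18
eef_pos: [0.5851, 0.0794, 0.1589]
tcp_rot: [0.436, 0.9, 0.001, 0.001]
contact_force: [-1.0, 2.4, 2.2]
opening: 0.257
finger_force: 59.9
```

Emit:
{"fn": "carry_out", "kwargs": {
  "deltas": [-0.001,-0.0023,0,0,0,0,-0.0013,-0.0049,0,0,0,0]
}}

```text
time: 12.42
eef_pos: [0.5827, 0.0752, 0.1586]
tcp_rot: [0.437, 0.9, 0.002, 0.002]
contact_force: [4.1, 4.9, -1.6]
opening: 0.254
finger_force: 59.5
```

Vertical force has dropped to about zero and there is side resistance, so the tip is catching. I ease back slightly and go down.

Emit:
{"fn": "carry_out", "kwargs": {
  "deltas": [0,0.001,0.0005,0,0,0,0,0.0013,0.002,0,0,0,0,0.0013,0.002,0,0,0]
}}

```text
time: 12.8
eef_pos: [0.583, 0.0758, 0.157]
tcp_rot: [0.436, 0.9, 0.001, 0.001]
contact_force: [3.7, 3.5, 0.9]
opening: 0.251
finger_force: 59.7
```

Emit:
{"fn": "carry_out", "kwargs": {
  "deltas": [0,0.001,0,0,0,0,0,0.0015,0.001,0,0,0,0,0.0015,0.001,0,0,0]
}}

```text
time: 13.18
eef_pos: [0.5835, 0.0764, 0.1555]
tcp_rot: [0.436, 0.9, -0.0, -0.0]
contact_force: [2.1, 3.4, 0.7]
opening: 0.255
finger_force: 59.7
```

Emit:
{"fn": "carry_out", "kwargs": {
  "deltas": [0.0004,0.001,0.001,0,0,0,0.0004,0.001,0.002,0,0,0,0.0004,0.001,0.002,0,0,0]
}}

```text
time: 13.55
eef_pos: [0.5838, 0.0773, 0.1533]
tcp_rot: [0.436, 0.9, -0.0, -0.0]
contact_force: [2.7, 1.9, 0.0]
opening: 0.25
finger_force: 59.7
```

Emit:
{"fn": "carry_out", "kwargs": {
  "deltas": [0,0.001,0.001,0,0,0,0,0.001,0.003,0,0,0,0,0.001,0.003,0,0,0]
}}

```text
time: 13.92
eef_pos: [0.5843, 0.0779, 0.1499]
tcp_rot: [0.436, 0.9, -0.0, -0.001]
contact_force: [1.8, 2.1, -0.6]
opening: 0.253
finger_force: 59.5
```

Emit:
{"fn": "carry_out", "kwargs": {
  "deltas": [0.0002,0.0007,0.001,0,0,0,0.0002,0.0007,0.003,0,0,0,0.0002,0.0007,0.003,0,0,0]
}}

```text
time: 14.3
eef_pos: [0.5847, 0.0785, 0.147]
tcp_rot: [0.436, 0.9, -0.0, -0.001]
contact_force: [1.6, 0.7, -0.7]
opening: 0.253
finger_force: 59.4
```

Emit:
{"fn": "carry_out", "kwargs": {
  "deltas": [0,0.0004,0.001,0,0,0,0,0.0004,0.0025,0,0,0,0,0.0004,0.003,0,0,0,0,0.0004,0.003,0,0,0]
}}

```text
time: 14.8
eef_pos: [0.5853, 0.0788, 0.1443]
tcp_rot: [0.436, 0.9, -0.0, -0.0]
contact_force: [-0.4, 0.4, -2.0]
opening: 0.25
finger_force: 59.4
```

Emit:
{"fn": "carry_out", "kwargs": {
  "deltas": [0,0,0.001,0,0,0,0,0,0.002,0,0,0,0,0,0.002,0,0,0]
}}

```text
time: 15.18
eef_pos: [0.5856, 0.0788, 0.1433]
tcp_rot: [0.436, 0.9, -0.0, 0.0]
contact_force: [-1.3, 0.5, 2.6]
opening: 0.258
finger_force: 59.9
```

```bash
python3 st.py
```

```text
15.175 [0.5856 0.0788 0.1433] [-1.3  0.5  2.6] 0.25820103234486647 [ 0.16  0.32 -0.07]
to tube, tool axes [ 0.0077 -0.0049 -0.    ] [[-0.619, 0.785, 0.0], [0.785, 0.619, -0.0], [-0.0, -0.0, -1.0]] [-3.77296198e-02  1.54596908e-01  1.83753209e+00 -1.93534799e-04
  1.14937410e+00 -7.05667687e-01]
```

The disc has seated on the rim. Releasing and withdrawing.

Emit:
{"fn": "carry_out", "kwargs": {
  "deltas": [0,0,0,0,0,0,0,0,0,0,0,0,0,0,0,0,0,0,0,0,0,0,0,0],
  "grip": 65
}}

```text
time: 15.68
eef_pos: [0.5855, 0.0788, 0.1425]
tcp_rot: [0.436, 0.9, -0.0, -0.0]
contact_force: [0.5, -0.6, -0.4]
opening: 0.651
finger_force: 0.0
```

Emit:
{"fn": "carry_out", "kwargs": {
  "deltas": [0,0,-0.015,0,0,0,0,0,-0.04,0,0,0,0,0,-0.08,0,0,0,0,0,-0.12,0,0,0,0,0,-0.13,0,0,0]
}}

```text
time: 16.3
eef_pos: [0.5874, 0.0788, 0.2777]
tcp_rot: [0.436, 0.9, 0.002, 0.004]
contact_force: [0.0, 0.5, 0.1]
opening: 0.651
finger_force: 0.0
```

```bash
python3 st.py
python3 - <<'E'
from h import *
rgb,d,K,T=snap("side"); save("s3.png",cv2.resize(rgb[120:310,230:430],None,fx=3,fy=3)); P=cloud(d,K,T)
def show(P):
    k=P[(P[...,2]>.168)&(P[...,2]<.2)&(np.hypot(P[...,0]-.5855,P[...,1]-.079)<.025)]
    q=P[(P[...,2]>.125)&(P[...,2]<.145)&(np.hypot(P[...,0]-.5855,P[...,1]-.079)<.036)]
    for a in (k,q):
        if len(a)>20:
            c=np.median(a,0); g=a[abs(a[:,2]-c[2])<.006]; n=np.linalg.svd(g-g.mean(0),full_matrices=False)[2][2]; print(len(a),c.round(4),n.round(3))
show(P); rgb,d,K,T=snap("wrist"); show(cloud(d,K,T))
E
```

```text
16.3 [0.5874 0.0788 0.2777] [0.  0.5 0.1] 0.6508959456559306 [0.06 0.   0.02]
to tube, tool axes [ 0.0087 -0.0063 -0.0001] [[-0.619, 0.785, 0.008], [0.785, 0.619, -0.0], [-0.005, 0.006, -1.0]] [-3.76399406e-02  5.02568648e-02  1.70143226e+00 -3.96632777e-05
  1.38186273e+00 -7.05726002e-01]
89 [0.5842 0.0858 0.1811] [ 0.055 -0.115 -0.992]
221 [0.5797 0.0912 0.1367] [-0.013  0.019  1.   ]
560 [0.584  0.0801 0.1806] [-0.033  0.04   0.999]
1495 [0.5791 0.0859 0.1349] [ 0.002  0.006 -1.   ]
```

View pics/s3.png

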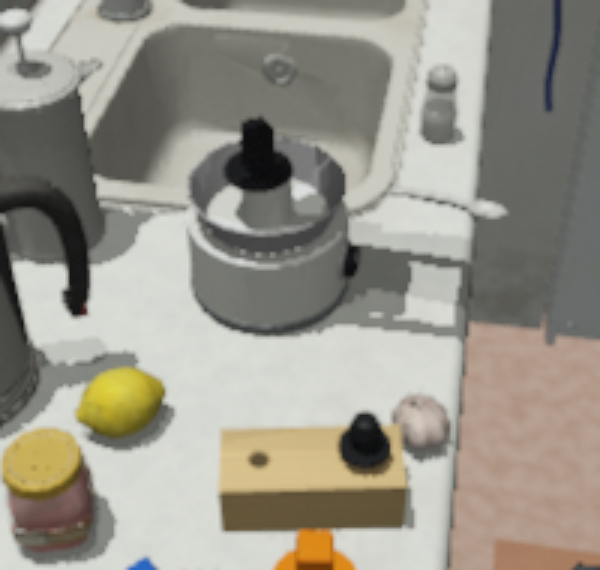

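The spindle stands upright with its disc flush on the tube (crop (258,165)): disc top at 0.135 m and knob top at 0.181 m, both as expected when home. The tamper (365,440) and the bystanders are unmoved. Handing in.

```bash
python3 -c "
from plant import ctrl
print(ctrl.sign_off())"
```

```text
the job is handed in; nothing more can be done
None
```

The spindle is home in the food processor's socket, upright with its disc flush on the tube's rim, and the job is handed in at about 16 s of the 51 s allowed; the hand-in gave no verdict.

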